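Hang the chasing hammer back in the hammer rack

ROBOT

A 6-joint arm with a two-finger parallel gripper is mounted at the origin on the work surface. World frame = base frame: x ahead of the robot, y to its left, z up, the work surface at z = 0. Lengths are in mm, angles in rad, forces in N, time in s.
With the tool pointing down it reaches from about 275 to 1000 mm from the base axis. Payload 8.4 kg.
Tool frame: the origin (TCP) lies between the finger pads; the fingertips stand 22 mm ahead of it and the grasp point (between the pads) lies 3 mm ahead of it (r.nose_length is the z of the fingertips in the tool frame, in mm); z points along the fingers, y is the line along which they close (so a half turn about z gives the same grasp; the last joint's range is limited). The gripper opens to 85 mm and grips with 20 to 120 N. Pads are 22 mm wide; open, the fingers measure 114 mm over their backs; the gripper's body (76 mm by 85 mm) begins 54 mm behind the grasp point. The pads swing forward as they close: fully open they stand 13 mm farther back than shut.
Start: joints at [-1.255, 0.353, 1.633, -0, 1.155, -0.002], TCP at [195.297, -593.706, 253.281] pointing down, gripper open.
Joint ranges: [-2.63, 2.63], [-0.92, 2.1], [0.06, 2.66], [-1.3, 4.44], [0, 2.69], [-3.02, 3.02]. Speed limits (rad/s): [2.22, 2.22, 2.79, 3.14, 3.14, 3.14].

INTERFACE

Orientations are given as [roll, pitch, yaw] about the fixed x, y, z axes, in that order (R = Rz(yaw) Ry(pitch) Rx(roll)).
In Python, from rig import r, camrig, workorder, sense gives the robot as it stands (r), with the cameras (camrig), the readings as plain functions and the job (workorder).
- The arm moves only by the shell command python3 steer.py 'ROWS' [FORCE]. ROWS is rows parted by semicolons, their numbers by spaces, 1 to 5 of them, each of 7 numbers: a rotation vector rx, ry, rz in rad, then dx, dy, dz in mm, then the opening from 0.0 (shut) to 1.0 (fully open); each row shifts and turns the commanded pose from where the row before left it, along the tool's axes as they then stand; what a row does not reach is not made up. A row lasts 1/12 s, in which the tool goes at most 41.7 mm and 0.125 rad, less where a joint would pass 70% of its speed; a pose out of reach is approached as far as the arm can. The fingers move at their own pace and stop on an object; FORCE is the grip in N (left out, the last holds). Time passes only in rows, so rows that do not move let the fingers close. It prints the time, the measured TCP pose, the force, the opening and the grip force at its end.
- sense(): the state, without advancing time (a new reading comes with each control period).
- camrig.grab_frame(name): name is "scene" or "side" or "wrist"; returns the picture (480x640x3 uint8, red, green, blue); there is no depth.
- camrig.camera_params(name): a dict with "fx", "fy", "cx", "cy" (pixels), "rvec" (rotation vector, rad) and "tvec" (3), from world to camera coordinates, as OpenCV has them. Camera axes: x right, y down, z forward; pixel columns grow to the right and rows downward; lengths in mm; the calibration is good to about 2 mm. A picture is of the moment at which its call begins: read the wrist's pose just before it. camera_params takes no time and is no camera call; for the wrist camera it gives the pose at the moment of the call.
- workorder.sign_off(): hands the job in; it is judged then, once.
The state is a dict: "clock": time; "qpos": joint angles; "qvel": joint speeds; "joint_efforts": joint torques, N m; "eef_pos": TCP position; "tcp_rot": TCP orientation; "contact_force": force on the tool from outside, world axes, zero at the start; "wrist_torque": the same for the moment, N m; "opening": opening from 0.0 (shut) to 1.0 (fully open); "grasp_force": force on a finger pad.
Only numpy, scipy, OpenCV 4.12 (cv2) and the standard library are available. Lean on these libraries where they do the work, as an engineer would, in place of code of your own. Each camera call takes 0.05 s, during which the arm holds its last target. There are 200 camera calls.

TASK

Clear the chasing hammer away: it stands handle down in the light loose plywood tool stand beside a mallet. Draw it straight up out of its hole so that the stand does not tip or get dragged along, then hang it by its head in the empty fork of the hammer rack, the handle hanging down between the two prongs and the head lying square across both, behind their upturned ends. Lower it on to the prongs, do not drop it, and leave the mallet, the other hammer and the rest of the bench as they are.

Things in the scene. Friction and masses are not known exactly. Their poses are not given: they have to be found in the camera images.
- hammer: Chasing hammer, 198 mm tall, 160 to 240 g, mostly steel head. Origin: centre of the handle's foot; +z up the handle, +x along the head to its broad round face. Round wooden handle, 20 mm thick over the lower 115 mm, 14 mm above. Head 104 mm long: eye block in the middle, necks beside it, then a face 32 mm in diameter to +x and a 23 mm ball to -x.
- hammer_head (a point): Middle of the hammer's eye block, 185 mm above the handle's foot. The block, 28 mm long (x), 20 mm thick (y), 26 mm high, has flat cheeks: grip it across y from above. Beside it two necks 16 x 16 mm square run out to 31 mm from the middle; the necks' underside is 8 mm below this point, the block's 13 mm.
- stand: Tool stand, loose and light (about 170 g): two plywood plates 78 mm (x) by 168 mm (y) on four thin dowels, top 90 mm above the bench. Origin: centre of its underside. Upright holes 22.5 mm wide at y = +42 and -42 mm, through the top plate and into the lower one to a floor 6 mm above the bench. One holds the hammer, the other the mallet, heads roughly along x.
- mallet: Nylon mallet in the stand's other hole; it stays there. Drum head 38 mm in diameter, 72 mm long, on a round 20 mm handle; 174 mm tall. Origin: centre of the handle's foot; z up the handle, x along the head.
- rack: Hammer rack, fixed to the bench: wooden foot board 125 x 320 x 18 mm (its front edge at x = -88 mm), two posts at y = +-146 mm, steel rail along y, 221 mm high. Origin: on the bench under the middle of the rail; front is -x. Two forks are clipped to the rail, one left, one right, about 130 mm apart, pointing to -x.
- fork: The empty fork. Origin: midway between its prongs, level with their tops, 215 mm above the bench, 60 mm in front of the rail: the place for the handle. -x is the open front, y goes from prong to prong. Prongs: round bars 7 mm thick, 42 mm clear between them; at x = -42 mm they bend up, tips 15 mm above this point, to x = -54 mm. Hung, the hammer's head middle is 8 mm above the origin.
- hung_hammer: Riveting hammer (square face, wedge-shaped pein), 198 mm long, hanging in the other fork; it stays there. Origin: centre of the handle's foot; z up the handle, x along its head.
- bench_block: Steel bench block 70 x 70 mm on an 80 mm square rubber pad, 30 mm high in all; bystander. Origin: centre of its underside.
- pliers: Pliers with black handles, about 175 mm long, 14 mm high, lying on the bench; bystander. Origin: on the bench near their middle, jaws towards +x.
- jar: Lidded glass jar, 60 mm in diameter, 75 mm high; bystander. Origin: centre of its underside.

How it is judged (in metres and radians):
On the way:
1. the hammer is drawn clear of the stand, its handle's foot above the upper plate, while the stand is upright (z of hammer in the frame of stand above 0.09 m and angle between stand's own z axis and vertical below 0.06 rad), for 0.05 s.
At the end, for the whole second after the job is handed in: Hammer at rest on both prongs of the empty fork: head centre within 10 mm of its centre line, behind the upturned ends, height within 5 mm, plumb to 0.15 rad, square to 0.25 rad. Stand upright, within 20 mm of its start, mallet in it. Other hammer, block, pliers, jar moved under 25 mm (x of hammer_head in the frame of fork between -0.042 and 0.042 m and y of hammer_head in the frame of fork between -0.01 and 0.01 m and z of hammer_head in the frame of fork between 0.003 and 0.013 m and angle between hammer's own z axis and vertical below 0.15 rad and angle between the x axis of hammer and the y axis of fork, either way round below 0.25 rad and linear speed of hammer below 0.03 m/s and angle between stand's own z axis and vertical below 0.05 rad and distance of stand from where it was at the start of the episode below 0.02 m and z of mallet in the frame of stand below 0.02 m and distance of each of hung_hammer, bench_block, pliers, jar from where it was at the start of the episode below 0.025 m); the robot touches nothing.
It fails at once if the stand is tipped by more than about 8 degrees (angle between stand's own z axis and vertical above 0.14 rad).
It fails at once if the stand is lifted or dragged by more than 25 mm (distance of stand from where it was at the start of the episode above 0.025 m).
It fails at once if the hammer is dropped: it moves faster than 0.4 m/s with no finger on it (linear speed of hammer above 0.4 m/s and contact force between the fingers and hammer below 0.05 N).
It fails at once if the other hammer is knocked out of its place (distance of hung_hammer from where it was at the start of the episode above 0.04 m).
It also fails if it takes over 51 s, if anything falls off the work surface, if the arm or the gripper's body presses on something with over 40 N, if the wrist force passes 120 N, or if a joint passes its speed limit or range.

## Working session

There is one attempt and no reset: what is moved stays moved. The work goes in short steps, Python scripts to look and compute and a shell command to move; the robot and the scene stay as the last step left them, time stands still between calls to the robot, and variables do not carry over. Pictures are saved under pics/ and viewed, at most 10 in all, crops included, and the job is handed in when it is done.

```bash
ls; mkdir -p pics
python3 - <<'E'
from rig import r, camrig, workorder, sense
import cv2
for n in ["scene","side"]:
    cv2.imwrite(f"pics/{n}0.png",camrig.grab_frame(n)[:,:,::-1]); p=camrig.camera_params(n); print(n,p)
print(sense())
E
```

```text
pics
rig.py
steer.py
scene {'fx': 551.1705804467505, 'fy': 551.1705804467505, 'cx': 316.9673827150979, 'cy': 235.092738659675, 'rvec': array([ 1.56511809,  1.81602385, -0.89153757]), 'tvec': array([  11.87728274, -176.33348541, 1891.77665011])}
side {'fx': 580.2421667099851, 'fy': 580.2421667099851, 'cx': 324.606050696554, 'cy': 245.02764069923492, 'rvec': array([ 0.89413186, -2.58602302,  0.99452626]), 'tvec': array([ 448.89986315,  305.71205806, 1372.49380707])}
{'clock': 0.1, 'qpos': array([-1.25539941e+00,  3.53593991e-01,  1.63404500e+00, -1.55391237e-05,
        1.15519215e+00, -2.38911164e-03]), 'qvel': array([ 0.00082528,  0.00021366, -0.002411  , -0.00042201, -0.00076139,
        0.00048897]), 'joint_efforts': array([ 4.59007915e-04, -6.06357121e+01, -3.42820823e+01,  4.66197406e-06,
        4.01760160e-03, -9.96335174e-07]), 'eef_pos': array([ 195.17139091, -593.33480058,  252.63361836]), 'tcp_rot': array([-3.14035413e+00,  1.12496034e-05,  3.17792317e-01]), 'contact_force': array([-0.35699442, -0.32494079,  0.08685934]), 'wrist_torque': array([-0.01410737,  0.086317  ,  0.03491884]), 'grasp_force': 0.0, 'opening': 0.9975711151099902}
```

View pics/scene0.png

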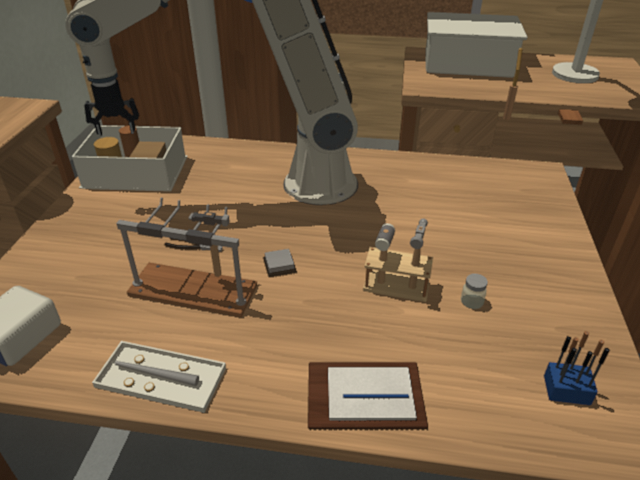

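View pics/side0.png

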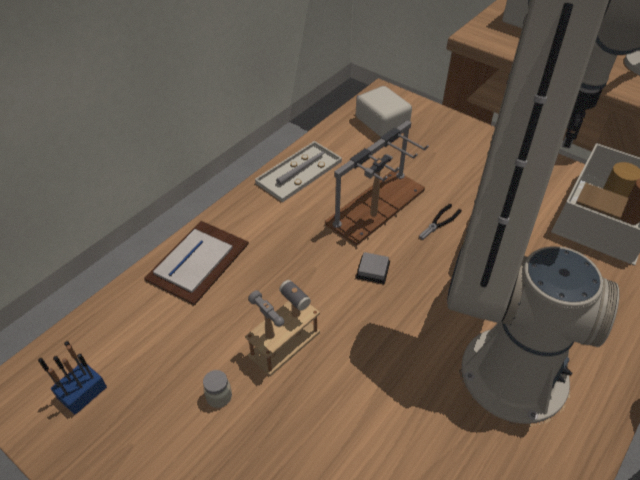

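Scene picture: stand at about (400,270) with the chasing hammer (418,240) and the mallet (386,238). The rack is at (185,260), its empty fork at (155,215) and the hung hammer at (210,218). Side picture: hammer at (267,308), mallet (295,295), hung hammer (377,170), empty fork (412,143). I'll enlarge these for exact points.

Run:
```python
import cv2,numpy as np
a=cv2.imread("pics/scene0.png");b=cv2.imread("pics/side0.png")
def c(i,x,y,w,h): return cv2.resize(i[y:y+h,x:x+w],(400,300),interpolation=cv2.INTER_CUBIC)
# 4x (100x75), rack ~2.67x (150x112)
t=np.vstack([np.hstack([c(a,350,215,100,75),c(b,230,270,100,75)]),np.hstack([c(a,110,195,133,100),c(b,320,120,120,90)])])
cv2.imwrite("pics/crop0.png",t)
```

```text
(no output)
```

View pics/crop0.png

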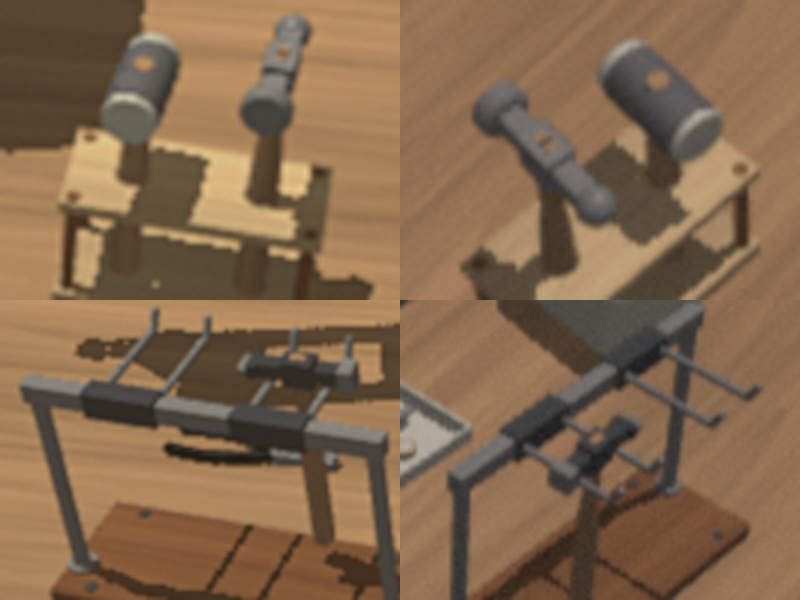

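The crop shows the hammer's brown handle top at scene (420.8,228.8) and side (266.2,305.7), face and ball at either end. The empty fork is the left one in the scene view: its tips are at crop (155,312) and (208,320) there, and (757,388) and (722,413) in the side view.

```bash
cat > h.py <<'E'
import cv2,numpy as np
from rig import r, camrig, workorder, sense
def P(n,p=None):
    p=p or camrig.camera_params(n);R=cv2.Rodrigues(np.array(p["rvec"]))[0];t=np.array(p["tvec"])
    K=np.array([[p["fx"],0,p["cx"]],[0,p["fy"],p["cy"]],[0,0,1]]);return K,R,t
def ray(n,uv,p=None):
    K,R,t=P(n,p);d=R.T@np.linalg.solve(K,[uv[0],uv[1],1.]);return -R.T@t,d/np.linalg.norm(d)
def plane(n,uv,z,p=None):
    c,d=ray(n,uv,p);return c+d*(z-c[2])/d[2]
def tri(a,b,na="scene",nb="side",pa=None,pb=None):
    c1,d1=ray(na,a,pa);c2,d2=ray(nb,b,pb)
    s=np.linalg.lstsq(np.stack([d1,-d2],1),c2-c1,rcond=None)[0]
    x,y=c1+s[0]*d1,c2+s[1]*d2;return (x+y)/2,np.linalg.norm(x-y)
E
python3 - <<'E'
from h import *
np.set_printoptions(precision=1,suppress=True)
A=lambda x,y:(350+x/4-.4,215+y/4-.4); B=lambda x,y:(230+(x-400)/4-.4,270+y/4-.4)
C=lambda x,y:(110+x/3.0075-.35,195+(y-300)/3-.35); D=lambda x,y:(320+(x-400)/3.333-.35,120+(y-300)/3.333-.35)
for k,a,b in [("dot",A(283,55),B(545,143)),("face",A(266,106),B(499,107)),("ball",A(293,30),B(600,207)),("mallet",A(145,65),B(657,80)),
 ("tip1",C(155,312),D(757,388)),("tip2",C(208,320),D(722,413)),("bend1",C(155,333),D(745,398)),("bend2",C(208,339),D(712,424)),
 ("root1",C(108,383),D(666,350)),("root2",C(162,393),D(628,372)),("hungdot",C(300,355),D(597,438)),
 ("railL",C(22,380),D(705,302)),("railR",C(385,440),D(450,475))]:
    print(k,*tri(a,b))
print("dot@204",plane("scene",A(283,55),204),plane("side",B(545,143),204))
for k,u,v in [("bend1",C(155,333),D(745,398)),("bend2",C(208,339),D(712,424)),("root1",C(108,383),D(666,350)),("root2",C(162,393),D(628,372))]:
    print(k,plane("scene",u,212),plane("side",v,212))
E
```

```text
dot [484.7 316.3 204.7] 0.19522973348500497
face [525.8 308.1 195.5] 1.776380534909633
ball [440.3 323.6 192.3] 0.8152461177408429
mallet [476.8 233.3 181.8] 0.4308644533264072
tip1 [ 485.8 -343.2  227.3] 0.12508835907268767
tip2 [ 490.4 -295.3  228.1] 2.358119001742054
bend1 [ 494.9 -342.7  212.2] 0.7601078265860365
bend2 [ 497.6 -295.   213.3] 2.172163819548035
root1 [ 577.6 -349.5  218.4] 0.27177487338179024
root2 [ 584.9 -301.4  219.9] 2.5328449751241426
hungdot [ 544.8 -195.9  239.7] 0.9608943960764597
railL [ 585.6 -420.5  221.3] 4.271074507689121
railR [ 621.1 -106.1  221.7] 0.4432845602002542
dot@204 [483.8 316.5 204. ] [485.1 315.8 204. ]
bend1 [ 495.1 -342.4  212. ] [ 495.1 -343.5  212. ]
bend2 [ 497.  -294.6  212. ] [ 498.6 -298.1  212. ]
root1 [ 569.7 -353.9  212. ] [ 581.8 -357.1  212. ]
root2 [ 576.3 -305.1  212. ] [ 590.3 -312.1  212. ]
```

```bash
A='22.36 -30.94 -3.1'
for i in 1; do
python3 steer.py '0 0 0 22.4 -31 -6 1;0 0 0 22.4 -31 -6 1;0 0 0 22.4 -31 -6 1;0 0 0 22.4 -31 -6 1;0 0 0 22.4 -31 -6 1'
python3 steer.py '0 0 0 22.4 -31 -6 1;0 0 0 22.4 -31 -6 1;0 0 0 22.4 -31 -6 1;0 0 0 22.4 -31 -6 1;0 0 0 22.4 -31 -6 1'
python3 steer.py '0 0 0 22.4 -31 -6 1;0 0 0 22.4 -31 -6 1;0 0 0 22.4 -31 -6 1;0 0 0 22.4 -31 -6 1;0 0 0 22.4 -31 -6 1'
python3 steer.py '0 0 0 22.4 -31 0 .6;0 0 0 22.4 -31 0 .6;0 0 0 22.4 -31 0 .6;0 0 0 22.4 -31 0 .6;0 0 0 22.4 -31 0 .6'
python3 steer.py '0 0 -.12 0 0 0 .6;0 0 -.12 0 0 0 .6;0 0 -.12 0 0 0 .6;0 0 -.12 0 0 0 .6;0 0 -.12 0 0 0 .6'
done
```

```text
clock: 0.52
eef_pos: [253.2, -409.6, 283.1]
tcp_rot: [-3.141, 0.0, 0.317]
contact_force: [1.1, -0.5, 0.3]
opening: 1.001
grasp_force: 0.0
clock: 0.93
eef_pos: [311.0, -227.4, 313.4]
tcp_rot: [-3.142, -0.0, 0.317]
contact_force: [1.6, -0.0, 0.6]
opening: 1.007
grasp_force: 0.0
clock: 1.35
eef_pos: [369.0, -45.1, 343.6]
tcp_rot: [3.141, -0.0, 0.318]
contact_force: [1.6, -0.9, -0.2]
opening: 0.998
grasp_force: 0.0
clock: 1.77
eef_pos: [427.0, 137.3, 343.2]
tcp_rot: [3.141, -0.0, 0.318]
contact_force: [1.0, -0.7, -0.3]
opening: 0.6
grasp_force: 0.0
clock: 2.18
eef_pos: [426.9, 135.4, 342.9]
tcp_rot: [-3.141, 0.001, 0.924]
contact_force: [-0.0, -0.6, 0.4]
opening: 0.602
grasp_force: 0.0
```

```bash
python3 steer.py '0 0 -.12 0 0 0 .6;0 0 -.12 0 0 0 .6;0 0 -.12 0 0 0 .6;0 0 -.12 0 0 0 .6;0 0 -.12 0 0 0 .6' >/dev/null
python3 steer.py '0 0 -.12 0 0 0 .6;0 0 -.12 0 0 0 .6;0 0 -.12 0 0 0 .6;0 0 -.12 0 0 0 .6;0 0 -.12 0 0 0 .6' >/dev/null
python3 steer.py '0 0 -.12 0 0 0 .6;0 0 -.12 0 0 0 .6;0 0 -.12 0 0 0 .6;0 0 -.12 0 0 0 .6;0 0 -.12 0 0 0 .6' >/dev/null
python3 steer.py '0 0 -.12 0 0 0 .6;0 0 -.12 0 0 0 .6'
python3 steer.py '0 0 0 -4.8 37.6 0 .6;0 0 0 -4.8 37.6 0 .6;0 0 0 -4.8 37.6 0 .6;0 0 0 -4.8 37.6 0 .6;0 0 0 -4.8 37.6 0 .6'
python3 steer.py '0 0 0 0 0 0 .6;0 0 0 0 0 0 .6'
python3 - <<'E'
from h import *
import pickle
p=camrig.camera_params("wrist");i=camrig.grab_frame("wrist");cv2.imwrite("pics/w1.png",i[:,:,::-1]);pickle.dump(p,open("w1.pkl","wb"))
print(p, ray("wrist",(320,240),p))
E
```

```text
clock: 3.6
eef_pos: [426.9, 135.2, 343.0]
tcp_rot: [-3.141, -0.001, 2.964]
contact_force: [0.1, -0.4, 0.0]
opening: 0.6
grasp_force: 0.0
clock: 4.02
eef_pos: [485.2, 317.4, 343.0]
tcp_rot: [-3.141, -0.0, 2.958]
contact_force: [0.5, -1.2, 0.9]
opening: 0.599
grasp_force: 0.0
clock: 4.18
eef_pos: [485.0, 317.1, 342.2]
tcp_rot: [-3.14, -0.001, 2.96]
contact_force: [-1.3, -0.3, 0.5]
opening: 0.598
grasp_force: 0.0
{'fx': 403.13271142704366, 'fy': 403.13271142704366, 'cx': 315.33834376372226, 'cy': 240.7699064771625, 'rvec': array([-2.20603734, -1.83938141, -0.30219151]), 'tvec': array([-397.69787875, -469.02378957,  330.03888497])} (array([403.77135988, 331.4892541 , 462.77007994]), array([ 0.3172804 , -0.04869385, -0.94708081]))
```

View pics/w1.png

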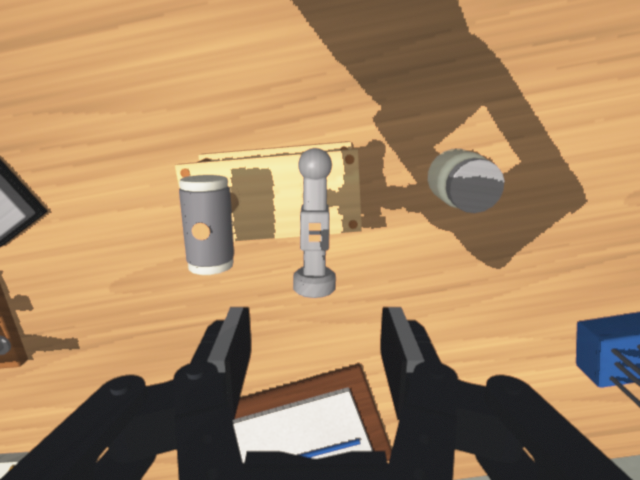

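Wrist view: the hammer lies vertically in the image, handle top at (316,232), ball (315,163), face (314,283). It is already aligned with the tool.

Run:
```python
from h import *
import pickle
np.set_printoptions(precision=1,suppress=True)
p=pickle.load(open("w1.pkl","rb"))
d=plane("wrist",(316,232),204,p);b=plane("wrist",(315.5,164),191,p);f=plane("wrist",(314,280),191,p)
print(d,b,f,np.arctan2(*(f-b)[1::-1]))
i=cv2.imread("pics/w1.png");print([tuple(i[y,250:380,2][50:85:2]) for y in (225,245)])
# block edges: grey columns in rows
g=i.astype(int);m=((g.max(2)-g.min(2))<25)&(g.max(2)>90)
for y in (190,212,222,243,260,285):
    x=np.where(m[y,290:345])[0]+290;print(y,x.min(),x.max(),plane("wrist",((x.min()+x.max())/2,y),204 if 205<y<250 else 191,p))
```

```text
[484.4 316.5 204. ] [441.5 324.  191. ] [524.6 307.7 191. ] -0.19408036030304116
[(np.uint8(199), np.uint8(196), np.uint8(193), np.uint8(192), np.uint8(212), np.uint8(234), np.uint8(234), np.uint8(235), np.uint8(236), np.uint8(235), np.uint8(226), np.uint8(187), np.uint8(188), np.uint8(181), np.uint8(159), np.uint8(239), np.uint8(244), np.uint8(244)), (np.uint8(182), np.uint8(186), np.uint8(183), np.uint8(183), np.uint8(186), np.uint8(190), np.uint8(191), np.uint8(189), np.uint8(186), np.uint8(183), np.uint8(120), np.uint8(95), np.uint8(97), np.uint8(97), np.uint8(132), np.uint8(234), np.uint8(240), np.uint8(240))]
190 304 326 [458.7 320.5 191. ]
212 301 327 [470.5 317.7 204. ]
222 301 328 [477.3 316.8 204. ]
243 301 327 [491.8 313.8 204. ]
260 304 324 [509.1 310.5 191. ]
285 294 334 [528.6 306.9 191. ]
```

```bash
python3 steer.py '0 0 .01 .4 -.8 24 .6;0 0 0 0 0 30 .6;0 0 0 0 0 30 .6;0 0 0 0 0 30 .6;0 0 0 0 0 15 .6' >/dev/null
python3 steer.py '0 0 0 0 0 10 .6;0 0 0 0 0 5 .6;0 0 0 0 0 0 .6;0 0 0 0 0 0 .6'
python3 steer.py '0 0 0 0 0 0 .3;0 0 0 0 0 0 .15;0 0 0 0 0 0 .1;0 0 0 0 0 0 .1;0 0 0 0 0 0 .1' 40
python3 steer.py '0 0 0 0 0 0 .1;0 0 0 0 0 0 .1;0 0 0 0 0 0 .1;0 0 0 0 0 0 .1' 60
```

```text
clock: 4.98
eef_pos: [485.1, 314.9, 200.4]
tcp_rot: [3.141, 0.001, 2.947]
contact_force: [0.0, 0.4, -0.1]
opening: 0.6
grasp_force: 0.0
clock: 5.4
eef_pos: [485.2, 315.5, 200.5]
tcp_rot: [3.14, 0.002, 2.948]
contact_force: [-0.3, 0.1, 6.6]
opening: 0.222
grasp_force: 39.6
clock: 5.73
eef_pos: [485.2, 315.5, 200.5]
tcp_rot: [3.14, 0.002, 2.948]
contact_force: [-0.0, 0.2, 7.2]
opening: 0.221
grasp_force: 59.7
```

```bash
python3 steer.py '0 0 0 0 0 -3 .1;0 0 0 0 0 -5 .1;0 0 0 0 0 -7 .1;0 0 0 0 0 -8 .1;0 0 0 0 0 -8 .1'
python3 steer.py '0 0 0 0 0 -8 .1;0 0 0 0 0 -8 .1;0 0 0 0 0 -8 .1;0 0 0 0 0 -8 .1;0 0 0 0 0 -8 .1'
python3 steer.py '0 0 0 0 0 -8 .1;0 0 0 0 0 -8 .1;0 0 0 0 0 -8 .1;0 0 0 0 0 -8 .1;0 0 0 0 0 -8 .1'
python3 steer.py '0 0 0 0 0 -10 .1;0 0 0 0 0 -10 .1;0 0 0 0 0 -10 .1;0 0 0 0 0 0 .1;0 0 0 0 0 0 .1'
python3 - <<'E'
from h import *
a=camrig.grab_frame("scene");b=camrig.grab_frame("side")
cv2.imwrite("pics/sc2.png",a[:,:,::-1]);cv2.imwrite("pics/sd2.png",b[:,:,::-1])
c=lambda i,x,y:cv2.resize(i[y:y+180,x:x+130,::-1],(400,554),interpolation=cv2.INTER_CUBIC)
cv2.imwrite("pics/c2.png",np.hstack([c(a,340,130),c(b,205,200)]))
E
```

```text
clock: 6.15
eef_pos: [484.4, 314.9, 231.1]
tcp_rot: [-3.141, -0.0, 2.948]
contact_force: [0.6, 0.3, -2.1]
opening: 0.219
grasp_force: 58.7
clock: 6.57
eef_pos: [484.5, 314.9, 271.2]
tcp_rot: [3.142, 0.0, 2.948]
contact_force: [-0.3, 0.0, -1.8]
opening: 0.221
grasp_force: 58.7
clock: 6.98
eef_pos: [484.5, 314.9, 311.1]
tcp_rot: [-3.142, -0.0, 2.948]
contact_force: [0.1, 0.8, -2.1]
opening: 0.22
grasp_force: 58.7
clock: 7.4
eef_pos: [484.8, 315.1, 341.0]
tcp_rot: [3.141, 0.001, 2.948]
contact_force: [-0.0, -0.3, -2.6]
opening: 0.224
grasp_force: 58.8
```

View pics/c2.png

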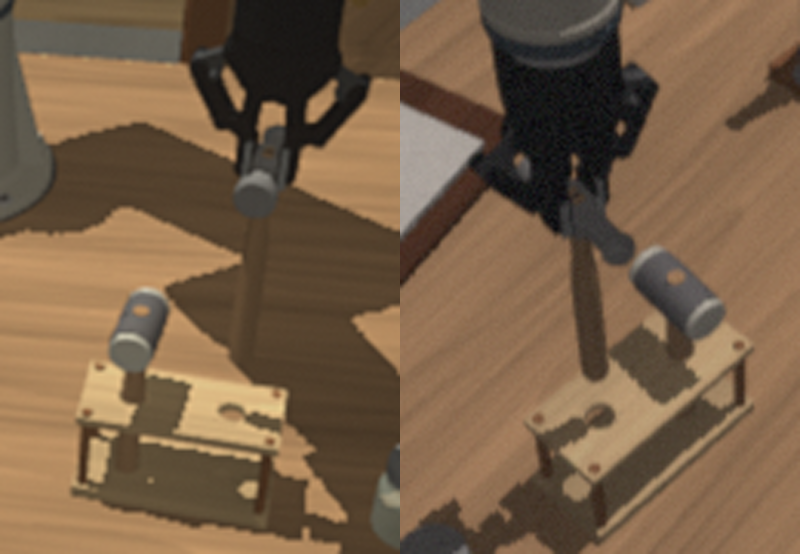

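The lift is clean: the stand is upright with an empty hole and the hammer is clear above it. I raise it over the mallet, swing to the rack and turn.

```bash
python3 steer.py '0 0 0 0 0 -15 .1;0 0 0 0 0 -20 .1;0 0 0 0 0 -20 .1;0 0 0 0 -8 -15 .1;0 0 0 -1.5 -16 0 .1' >/dev/null
python3 steer.py '0 0 0 -2.5 -26 0 .1;0 0 0 -2.5 -28 0 .1;0 0 0 -2.5 -28 0 .1;0 0 0 -2.5 -28 0 .1;0 0 0 -2.5 -28 0 .1' >/dev/null
python3 steer.py '0 0 0 -2.5 -28 0 .1;0 0 0 -2.5 -28 0 .1;0 0 0 -2.5 -28 0 .1;0 0 0 -2.5 -28 0 .1;0 0 0 -2.5 -28 0 .1'
python3 steer.py '0 0 0 -2.5 -28 0 .1;0 0 0 -2.5 -28 0 .1;0 0 0 -2.5 -28 0 .1;0 0 0 -2.5 -28 0 .1;0 0 0 -2.5 -28 0 .1' >/dev/null
python3 steer.py '0 0 0 -2.5 -28 0 .1;0 0 0 -2.5 -28 0 .1;0 0 0 -2.5 -28 0 .1;0 0 0 -2.5 -28 0 .1;0 0 0 -2.5 -28 0 .1' >/dev/null
python3 steer.py '0 0 0 -2.5 -28 0 .1;0 0 0 -2.5 -16 0 .1;0 0 .08 -1 -5 0 .1;0 0 .1 0 0 0 .1;0 0 .1 0 0 0 .1'
python3 steer.py '0 0 .1 0 0 0 .1;0 0 .1 0 0 0 .1;0 0 .1 0 0 0 .1;0 0 .1 0 0 0 .1;0 0 .1 0 0 0 .1' >/dev/null
python3 steer.py '0 0 .1 0 0 0 .1;0 0 .1 0 0 0 .1;0 0 .1 0 0 0 .1;0 0 .1 0 0 0 .1;0 0 .1 0 0 0 .1' >/dev/null
python3 steer.py '0 0 .1 0 0 0 .1;0 0 .1 0 0 0 .1;0 0 0 0 0 0 .1;0 0 0 0 0 0 .1'
python3 - <<'E'
from h import *
import pickle
p=camrig.camera_params("wrist");i=camrig.grab_frame("wrist");cv2.imwrite("pics/w3.png",i[:,:,::-1]);pickle.dump(p,open("w3.pkl","wb"))
np.set_printoptions(precision=1,suppress=True)
print(tri((418.6,246.6),(268.7,324)))
E
```

```text
clock: 8.75
eef_pos: [450.9, 11.6, 408.7]
tcp_rot: [-3.141, -0.002, 2.948]
contact_force: [-0.0, 0.2, -2.1]
opening: 0.222
grasp_force: 58.9
clock: 10.0
eef_pos: [417.9, -315.9, 408.3]
tcp_rot: [3.141, -0.003, 2.662]
contact_force: [-0.5, 0.3, -2.3]
opening: 0.216
grasp_force: 58.9
clock: 11.17
eef_pos: [418.5, -315.2, 409.1]
tcp_rot: [-3.14, -0.001, 1.47]
contact_force: [-0.7, 0.1, -2.4]
opening: 0.22
grasp_force: 58.9
(array([479. , 319.3, 142.8]), np.float64(0.53414425461516))
```

View pics/w3.png

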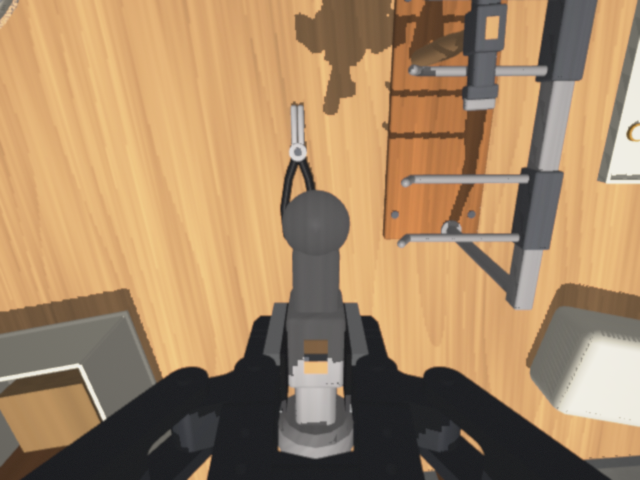

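Wrist view: the empty fork's prongs run from (409,180) to (528,178) and from (403,240) to (520,238). The hammer is held square, ball up in the image. I'll scan the columns for the prong centre lines.

Run:
```python
from h import *
import pickle
np.set_printoptions(precision=1,suppress=True)
p=pickle.load(open("w3.pkl","rb"));i=cv2.imread("pics/w3.png").astype(int)
m=((i[:,:,2]-i[:,:,0])<40)&(i.max(2)>110)
pr={}
for k,(y0,y1) in dict(A=(170,190),B=(229,250)).items():
    L=[]
    for x in range(428,516,6):
        y=np.where(m[y0:y1,x])[0]+y0
        if len(y): L.append(plane("wrist",(x,y.mean()),212,p));w=len(y)
    L=np.array(L);f=np.polyfit(L[:,0],L[:,1],1);pr[k]=f;print(k,len(L),w,f,L[0],L[-1])
print("tips",plane("wrist",(409,180.5),230,p),plane("wrist",(402.5,241),230,p))
print("clip front",plane("wrist",(528,178),215,p),plane("wrist",(520,238),215,p))
print("rail back/front",plane("wrist",(560,80),221,p),plane("wrist",(597,0),221,p))
s=(pr['A'][0]+pr['B'][0])/2
print("yaw",np.arctan(s),"center y at x=540",[(np.polyval(pr[k],540)) for k in'AB'])
e=[plane("wrist",u,221,p) for u in ((527.5,130),(512,300),(553,110),(536,280))];print("rail",e,np.arctan2(-(e[0]-e[1])[0],(e[0]-e[1])[1]))
print("hung",plane("wrist",(491,27),236,p))
```

```text
A 15 8 [  -0.1 -247.5] [ 510.3 -298.4  212. ] [ 576.3 -305.   212. ]
B 15 7 [  -0.1 -295.4] [ 509.8 -347.7  212. ] [ 579.1 -355.1  212. ]
tips [ 491.4 -294.8  230. ] [ 485.2 -342.2  230. ]
clip front [ 587.3 -305.2  215. ] [ 584.3 -354.6  215. ]
rail back/front [ 602.  -235.2  221. ] [ 621.9 -187.   221. ]
yaw -0.10059494903636844 center y at x=540 [np.float64(-301.4111295573919), np.float64(-350.52606322005687)]
rail [array([ 581.4, -267.7,  221. ]), array([ 578. , -407.9,  221. ]), array([ 598.9, -255.3,  221. ]), array([ 596.9, -391.1,  221. ])] -0.02409142491725642
hung [ 545.8 -198.1  236. ]
```

```bash
python3 steer.py '0 0 0 .6 0 15 .1;0 0 0 0 0 25 .1;0 0 0 0 0 30 .1;0 0 0 0 0 30 .1;0 0 0 0 0 25 .1' >/dev/null
python3 steer.py '0 0 0 0 0 15 .1;0 0 0 0 0 7 .1;0 0 0 0 0 0 .1;0 0 0 0 0 0 .1;0 0 0 0 0 0 .1'
python3 - <<'E'
from h import *
a=camrig.grab_frame("scene");b=camrig.grab_frame("side")
cv2.imwrite("pics/sc4.png",a[:,:,::-1]);cv2.imwrite("pics/sd4.png",b[:,:,::-1])
c=lambda i,x,y:cv2.resize(i[y:y+150,x:x+133,::-1],(400,451),interpolation=cv2.INTER_CUBIC)
cv2.imwrite("pics/c4.png",np.hstack([c(a,100,140),c(b,350,70)]))
E
```

```text
clock: 12.05
eef_pos: [420.1, -315.2, 264.6]
tcp_rot: [3.14, 0.001, 1.469]
contact_force: [-0.3, -0.7, -2.1]
opening: 0.218
grasp_force: 59.0
```

View pics/c4.png

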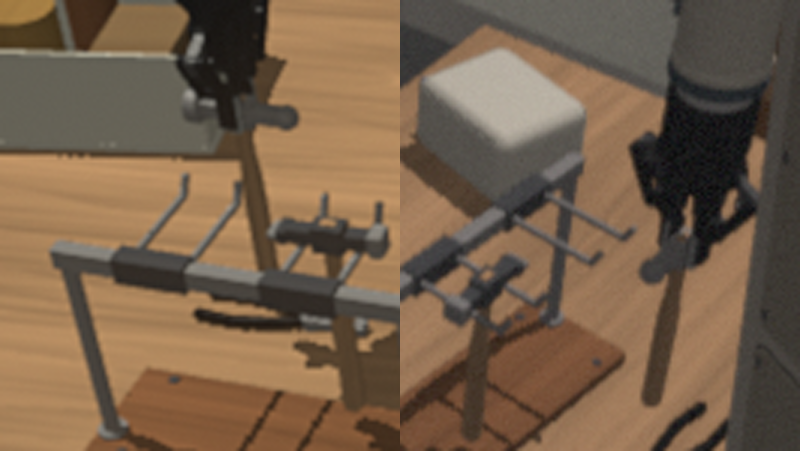

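The hammer hangs in front of the fork, the ball side level with the prong tips or above them. I'll check the foot, at side (433.8,203), for plumb.

Run:
```python
from h import *
np.set_printoptions(precision=1,suppress=True)
print(plane("side",(433.5,201.7),70), tri((189,230),(433.5,201.7)))
# handle axis mid, several heights: centre of handle in side crop rows
b=cv2.imread("pics/sd4.png").astype(int)
for y in range(160,204,6):
    m=(b[y,420:450,2]-b[y,420:450,0]); print(y,m.tolist())
```

```text
[ 425.1 -321.2   70. ] (array([ 420.8, -312.3,   80.4]), np.float64(2.0246568501385327))
160 [64, 63, 63, 64, 64, 64, 63, 61, 61, 36, 11, 3, 4, 4, 2, 4, 1, 4, 8, 11, 20, 24, 19, 22, 34, 56, 53, 56, 62, 67]
166 [64, 63, 63, 68, 65, 65, 64, 65, 67, 66, 68, 67, 67, 68, 70, 66, 65, 59, 41, 34, 27, 31, 32, 44, 64, 68, 68, 67, 70, 71]
172 [64, 66, 65, 66, 67, 69, 69, 66, 65, 68, 66, 66, 66, 67, 68, 64, 41, 26, 29, 29, 28, 31, 35, 57, 66, 69, 69, 71, 71, 72]
178 [68, 68, 68, 64, 65, 63, 65, 66, 64, 63, 64, 66, 67, 69, 55, 32, 26, 28, 30, 30, 30, 34, 58, 69, 68, 67, 66, 66, 67, 67]
184 [58, 63, 63, 63, 64, 65, 66, 65, 66, 66, 68, 68, 68, 49, 31, 28, 26, 31, 32, 30, 41, 63, 69, 68, 68, 70, 72, 69, 70, 69]
190 [55, 48, 37, 34, 51, 66, 65, 65, 66, 63, 67, 65, 46, 29, 30, 32, 26, 32, 31, 43, 64, 70, 68, 68, 70, 68, 69, 72, 72, 73]
196 [63, 63, 65, 65, 66, 69, 67, 69, 68, 70, 64, 42, 31, 29, 29, 28, 28, 36, 55, 63, 69, 71, 71, 69, 72, 70, 70, 69, 66, 65]
202 [69, 68, 69, 70, 70, 68, 68, 69, 68, 68, 46, 27, 29, 31, 28, 31, 38, 62, 70, 72, 69, 68, 66, 68, 64, 62, 63, 62, 61, 59]
```

```bash
python3 steer.py '0 0 0 0 8 0 .1;0 0 0 0 14 0 .1;0 0 0 0 18 0 .1;0 0 0 0 18 0 .1;0 0 0 0 18 0 .1' 
python3 steer.py '0 0 0 0 18 0 .1;0 0 0 0 12 0 .1;0 0 0 0 6.5 0 .1;0 0 0 0 0 0 .1;0 0 0 0 0 0 .1'
python3 - <<'E'
from h import *
import pickle
p=camrig.camera_params("wrist");w=camrig.grab_frame("wrist");a=camrig.grab_frame("scene");b=camrig.grab_frame("side")
pickle.dump(p,open("w5.pkl","wb"));cv2.imwrite("pics/w5.png",w[:,:,::-1])
c=lambda i,x,y,wd,h:cv2.resize(i[y:y+h,x:x+wd,::-1],(400,300),interpolation=cv2.INTER_CUBIC)
cv2.imwrite("pics/c5.png",np.vstack([np.hstack([c(a,110,160,133,100),c(b,330,80,133,100)]),np.hstack([c(w,220,140,200,150),c(w,120,100,400,300)])]))
E
```

```text
clock: 12.57
eef_pos: [497.3, -322.7, 263.7]
tcp_rot: [3.14, 0.0, 1.468]
contact_force: [0.2, -0.5, -1.1]
opening: 0.226
grasp_force: 59.0
clock: 12.98
eef_pos: [531.3, -326.1, 263.0]
tcp_rot: [-3.141, -0.0, 1.468]
contact_force: [0.1, 0.8, -2.8]
opening: 0.224
grasp_force: 59.0
```

View pics/c5.png

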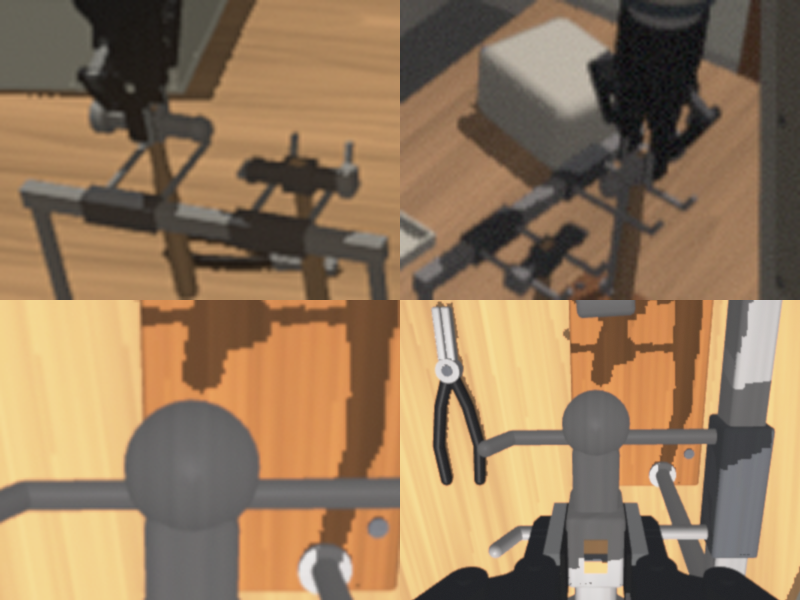

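The handle is between the prongs behind the upturned ends: near prong at wrist (375,237), far prong at (405,333). I'll check the centring.

Run:
```python
from h import *
import pickle
np.set_printoptions(precision=1,suppress=True)
p=pickle.load(open("w5.pkl","rb"));i=cv2.imread("pics/w5.png").astype(int)
m=((i[:,:,2]-i[:,:,0])<25)
t=np.array([.1006,.995]);s=sense();T=s["eef_pos"]
for x,y0,y1 in [(365,215,260),(375,215,260),(385,215,260),(402,315,350),(408,315,350),(413,315,350)]:
    y=np.where(m[y0:y1,x])[0]+y0;q=plane("wrist",(x,y.mean()),212,p);print(x,y.min(),y.max(),q,(q-T)[:2]@t)
d=plane("wrist",(316,343),T[2]+3.5,p);print(T,d,(d-T)[:2]@t)
```

```text
365 230 243 [ 556.8 -302.7  212. ] 26.0160443508106
375 230 243 [ 561.3 -303.1  212. ] 26.010037865926574
385 230 243 [ 565.7 -303.6  212. ] 26.004031497575124
402 315 349 [ 571.7 -353.5  212. ] -23.047199143979988
408 319 349 [ 574.6 -354.9  212. ] -24.170333938143397
413 326 349 [ 577.  -357.1  212. ] -26.142493862933925
[ 530.7 -326.2  263.3] [ 533.  -319.8  266.8] 6.5989420064982385
```

Centring is within about 1 mm. I lower it slowly and watch the force.

```bash
python3 steer.py '0 0 0 0 0 5 .1;0 0 0 0 0 7 .1;0 0 0 0 0 7 .1;0 0 0 0 0 4 .1;0 0 0 0 0 2 .1' 
python3 steer.py '0 0 0 0 0 1 .1;0 0 0 0 0 1 .1;0 0 0 0 0 0 .1'
python3 steer.py '0 0 0 0 0 1 .1;0 0 0 0 0 1 .1;0 0 0 0 0 0 .1'
```

```text
clock: 13.55
eef_pos: [530.8, -326.0, 237.0]
tcp_rot: [-3.14, -0.001, 1.468]
contact_force: [-0.3, -0.2, -2.0]
opening: 0.22
grasp_force: 59.0
clock: 13.8
eef_pos: [531.5, -326.3, 236.2]
tcp_rot: [-3.142, -0.0, 1.468]
contact_force: [0.3, 0.4, -2.1]
opening: 0.224
grasp_force: 59.0
clock: 14.05
eef_pos: [531.4, -326.2, 234.2]
tcp_rot: [-3.142, -0.0, 1.468]
contact_force: [0.9, 0.3, -1.9]
opening: 0.222
grasp_force: 59.0
```

```bash
python3 steer.py '0 0 0 0 0 1 .1;0 0 0 0 0 0 .1'
python3 steer.py '0 0 0 0 0 1 .1;0 0 0 0 0 0 .1'
python3 steer.py '0 0 0 0 0 .5 .1;0 0 0 0 0 0 .1'
```

```text
clock: 14.22
eef_pos: [531.4, -326.3, 233.2]
tcp_rot: [-3.142, -0.0, 1.468]
contact_force: [0.1, 0.6, -2.0]
opening: 0.222
grasp_force: 59.0
clock: 14.38
eef_pos: [531.5, -326.3, 232.6]
tcp_rot: [3.141, 0.0, 1.468]
contact_force: [-1.5, 0.7, 1.2]
opening: 0.22
grasp_force: 59.4
clock: 14.55
eef_pos: [531.5, -326.3, 232.5]
tcp_rot: [3.141, 0.0, 1.468]
contact_force: [-1.0, 1.6, 4.6]
opening: 0.224
grasp_force: 60.0
```

Contact came at the predicted height. I press slightly more, then open gently.

```bash
python3 steer.py '0 0 0 0 0 .5 .1;0 0 0 0 0 0 .1;0 0 0 0 0 0 .1' 20
python3 steer.py '0 0 0 0 0 0 .23;0 0 0 0 0 0 .25;0 0 0 0 0 0 .27;0 0 0 0 0 0 .3;0 0 0 0 0 0 .35'
python3 steer.py '0 0 0 0 0 0 .4;0 0 0 0 0 0 .45;0 0 0 0 0 0 .45;0 0 0 0 0 0 .45'
python3 - <<'E'
from h import *
import pickle
p=camrig.camera_params("wrist");w=camrig.grab_frame("wrist");a=camrig.grab_frame("scene");b=camrig.grab_frame("side")
c=lambda i,x,y,wd,h:cv2.resize(i[y:y+h,x:x+wd,::-1],(400,300),interpolation=cv2.INTER_CUBIC)
cv2.imwrite("pics/c6.png",np.vstack([np.hstack([c(a,110,160,133,100),c(b,330,80,133,100)]),np.hstack([c(w,0,0,640,480),c(w,120,180,400,300)])]))
E
```

```text
clock: 14.8
eef_pos: [531.5, -326.3, 232.4]
tcp_rot: [3.141, 0.0, 1.468]
contact_force: [-4.0, 1.6, 8.3]
opening: 0.225
grasp_force: 60.6
clock: 15.22
eef_pos: [531.4, -326.2, 231.1]
tcp_rot: [-3.142, -0.0, 1.468]
contact_force: [0.0, 0.1, 0.2]
opening: 0.345
grasp_force: 0.0
clock: 15.55
eef_pos: [531.4, -326.3, 231.2]
tcp_rot: [-3.141, -0.0, 1.468]
contact_force: [-0.7, -0.4, 0.2]
opening: 0.449
grasp_force: 0.0
```

View pics/c6.png

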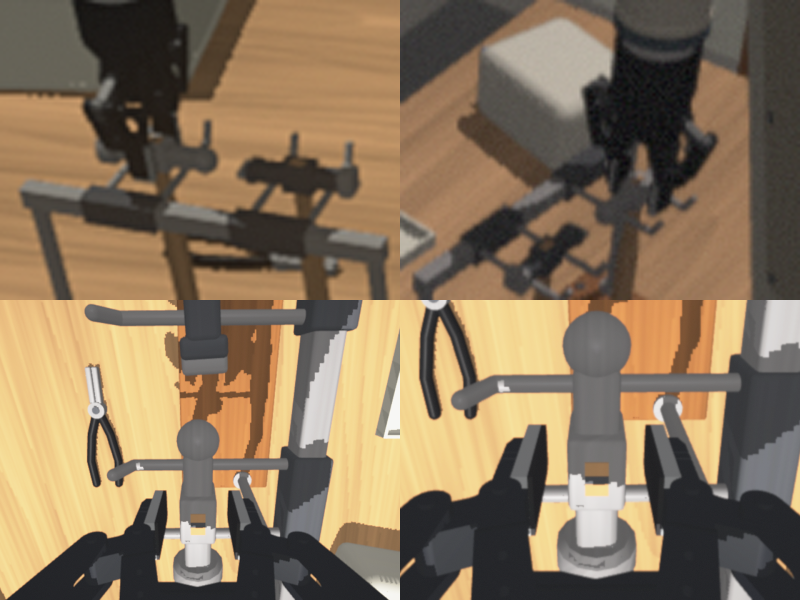

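The head rests across both prongs and the fingers are free on both sides. I retreat straight up and then check.

```bash
python3 steer.py '0 0 0 0 0 -4 .45;0 0 0 0 0 -10 .45;0 0 0 0 0 -16 .45;0 0 0 0 0 -25 .45;0 0 0 0 0 -30 .45' 
python3 steer.py '0 0 0 0 0 -35 .45;0 0 0 0 0 -35 .45;0 0 0 0 0 -25 .45;0 0 0 0 0 0 .45;0 0 0 0 0 0 .45'
python3 - <<'E'
from h import *
import pickle
p=camrig.camera_params("wrist");w=camrig.grab_frame("wrist");a=camrig.grab_frame("scene");b=camrig.grab_frame("side")
pickle.dump(p,open("w7.pkl","wb"));cv2.imwrite("pics/w7.png",w[:,:,::-1])
c=lambda i,x,y,wd,h:cv2.resize(i[y:y+h,x:x+wd,::-1],(400,300),interpolation=cv2.INTER_CUBIC)
cv2.imwrite("pics/c7.png",np.vstack([np.hstack([c(a,110,180,133,100),c(b,330,100,133,100)]),np.hstack([c(w,0,0,640,480),c(a,340,200,133,100)])]))
E
```

```text
clock: 16.12
eef_pos: [530.8, -325.9, 316.7]
tcp_rot: [-3.14, -0.001, 1.468]
contact_force: [0.6, -0.1, 0.1]
opening: 0.448
grasp_force: 0.0
clock: 16.53
eef_pos: [531.9, -326.6, 414.1]
tcp_rot: [3.138, 0.002, 1.468]
contact_force: [0.1, -0.3, -0.5]
opening: 0.456
grasp_force: 0.0
```

View pics/c7.png

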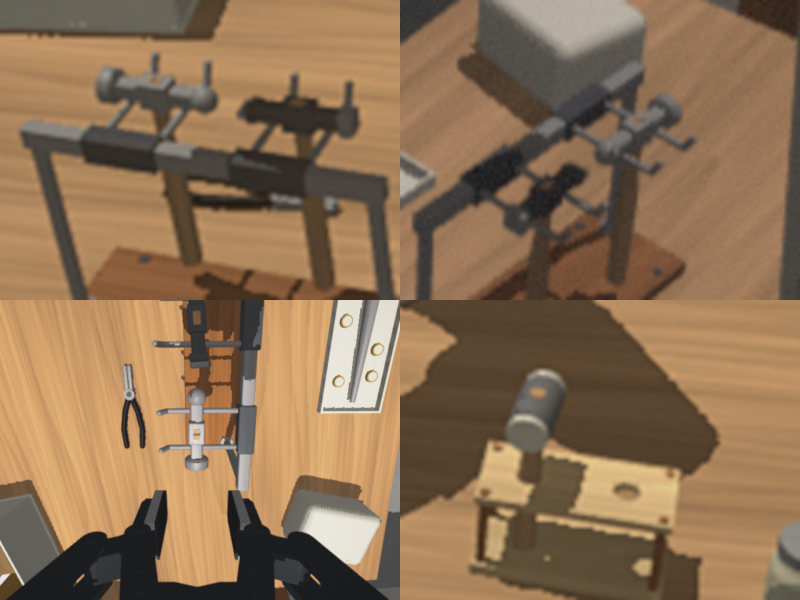

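The hammer hangs square and plumb in the fork, midway between the prongs. The stand and mallet are upright and the rest of the bench is untouched, so I hand in.

```bash
python3 -c "
from rig import r, camrig, workorder, sense
print(workorder.sign_off())"
```

```text
the job is handed in; nothing more can be done
None
```

The chasing hammer hangs by its head in the empty fork, square across both prongs. The last pictures show the stand upright with the mallet in it and nothing else visibly moved; the job was handed in at about 17 s, and the sign-off gave no verdict.

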